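# Seat the lift-off bending fixture on its three-seat base

## Robot

A 7-joint arm with a two-finger parallel gripper is mounted at the origin on the work surface. World frame = base frame: x ahead of the robot, y to its left, z up, the work surface at z = 0. Lengths are in m, angles in degrees, forces in N, time in s.
With the tool pointing down it reaches from about 0.425 to 0.875 m from the base axis. Payload 4.7 kg.
Tool frame: the origin (TCP) lies at the very end of the fingers, on their centre line; the grasp point (between the pads) lies 19 mm behind it; z points along the fingers, y is the line along which they close (so a half turn about z gives the same grasp; the last joint's range is limited). The gripper opens to 87 mm and grips with 3 to 60 N. Pads are 19 mm wide; open, the fingers measure 117 mm over their backs; the gripper's body (75 mm by 190 mm) begins 51 mm behind the grasp point.
Start: joints at [0.808, 18.392, -4.016, 83.108, 1.295, 78.541, -3.26], TCP at [0.65, -0, 0.223] pointing down, gripper open.
Joint ranges: [-163.93, 163.93], [-17.29, 119.83], [-79.2, 71.16], [3.27, 140.29], [-89.18, 269.18], [5.43, 117.66], [-154.24, 154.24]. Speed limits (degrees/s): [147.25, 147.25, 180, 180, 180, 180, 180].

## Interface

Orientations are given as [roll, pitch, yaw] about the fixed x, y, z axes, in that order (R = Rz(yaw) Ry(pitch) Rx(roll)).
In Python, from cell import get_obs, read_camera, sign_off, silhouettes gives the robot as it stands.
- The arm moves only by the tool play_rows, never from a script. Its argument "steps" is a list that holds one entry, the list of rows, each a list of 7 numbers: the shift along the tool's x, y, z in m, then the turn, a rotation vector about the tool's x, y, z in rad, then the finger opening in m, from 0 to 0.087. A call has 1 to 12 rows; each row shifts and turns the commanded pose from where the row before left it, along the tool's axes as they then stand; what a row does not reach is not made up. A row lasts 1/10 s, in which the tool goes at most 50 mm and 8.59 degrees, less where a joint would pass 70% of its speed; a pose out of reach is approached as far as the arm can. A call is refused whole if a number of a shift passes 0.05 or a number of a turn 0.15, either way. A call with a gripper value outside its range is refused whole. The fingers move at their own pace and stop on an object; "force" is the grip in N (left out, the last holds). Time passes only in rows, so rows that do not move let the fingers close. It gives the time, the measured TCP pose, the force, the opening and the grip force at its end, in the units of the state.
- get_obs(): the state, without advancing time (a new reading comes with each control period).
- read_camera(name): name is "scene" or "side" or "wrist"; returns a dict with "frame" (400x640x3 uint8, red, green, blue), "intrinsics" (3x3 intrinsics, pixels), "k1" (the pictures are not rectified: a ray, as slopes to the right and down, at radius r is drawn at 1 + k1 r^2 times it, then the intrinsics apply), "view" (4x4, takes a point from world to camera coordinates). Camera axes: x right, y up, looking along -z (the intrinsics and any distortion apply to the point x, -y, -z); pixel columns grow to the right and rows downward; lengths in m; the calibration is good to about 2 mm. A picture is of the moment at which its call begins. There is no depth.
- sign_off(): hands the job in; it is judged then, once.
Trained networks look in the newest picture that a camera, given by its name, has taken for a name from the list of things; names that differ only in an ending like _2 or _b are one class to them, and where a whole thing is asked for, a point or a joint stands for the part that bears it (a point fixed in the world has none). Each returns a list of dicts, best first, with "p" (0 to 1); they miss things now and then, are a little off and sometimes report something else, mostly with a low value. They report only what shows in the picture. A call takes as long as a camera call. They do not tell look-alikes from the thing itself.
- silhouettes(camera, name): "pixels" (400x640 bool, what is visible of it) and "extent" ([left, top, right, bottom] in pixels, round what is visible of it).
The state is a dict: "time_s": time; "qpos": joint angles; "joint_velocities": joint speeds; "effort": joint torques, N m; "tool_pos": TCP position; "tool_rot": TCP orientation; "force": force on the tool from outside, world axes, zero at the start; "wrist_torque": the same for the moment, N m; "grip_width": finger opening in m; "grasp_force": force on a finger pad.
Only numpy, scipy, OpenCV 4.12 (cv2) and the standard library are available. Lean on these libraries where they do the work, as an engineer would, in place of code of your own. Each camera call takes 0.05 s, during which the arm holds its last target. There are 200 camera calls.

## Task

Lift the small bending-fixture top off the bench and set it on its base so that its three ball feet settle fully home: one in the conical seat, one in the V groove, one on the flat pad. The seats stand somewhere along the base's slots, so feel for them with gentle sliding contact, never loading the base hard or dropping the top; when the feet are home press the sprung grip about halfway down for a moment to bed the balls, then let go and leave the top sitting level. Leave the other things on the bench alone.

Things in the scene. Friction and masses are not known exactly. Their poses are not given: they have to be found in the camera images.
- top: Loose fixture top, about 0.5 kg: aluminium plate on three steel ball feet. Origin level with the feet's undersides, z up. Plate x -42..58, y -62..62, z 30..38 mm; fence along the +x edge and two pins at x = 30 mm, all below z 50 mm. It fits the base only with its x axis along the base's x axis. Centre of mass near (3, 0) mm. Standing on the bench its origin is at z = 0.
- grip_mid (a point): Middle of the top's grip, a black bar 20 (x) x 60 (y) x 28 mm high; at (-5, 0, 76) mm in the top's frame while the grip is up, its underside then 24 mm over the plate. Pinch its 20 mm width, fingers closing along the top's x.
- grip (a joint): Travel of the sprung grip down into the top, m: 0 is up (as when lifted or let go), 0.012 the bottom stop, where it turns rigid. Spring 3.2 N at the start plus 0.8 N per mm, damped 60 N s/m.
- foot_cone (a point): Centre of the 16 mm ball foot at (-20, 45, 8) mm of the top; it belongs in the conical seat.
- foot_groove (a point): Centre of the 16 mm ball foot at (-20, -45, 8) mm of the top; it belongs in the V groove.
- foot_flat (a point): Centre of the 16 mm ball foot at (40, 0, 8) mm of the top; it belongs on the flat pad.
- bed: Fixed base: dark steel bed 208 (x) x 150 (y) x 16 mm, origin under its centre, z up. On it a lighter steel carrier, 136 x 134 x 8 mm, holds the three seats. It is clamped firmly through slots along x, anywhere within 26 mm of the middle either way; that shift is the same for all three seats and is not reported: see or feel it. No shift in y, no turn.
- cone_mid (a point): Where the conical seat would be at zero carrier shift: bed (-20, 45, 38) mm, on the top face of its bar. The seat is a 45 degree cone with a 14 mm mouth in the middle of a flat-topped bar 108 (x) x 30 (y) mm, top 38 mm over the bench. The true seat is up to 26 mm from here along the bed's x, either way. A foot on the bar top puts the top's origin 38 mm over the bench; fully home it is 34.3 mm.
- groove_mid (a point): Where the V groove's middle would be at zero carrier shift: bed (-20, -45, 38) mm. Groove with 45 degree walls and a 14 mm wide mouth, running along the bed's y across a flat-topped bar 108 (x) x 36 (y) mm, top 38 mm over the bench. Oiled polished steel. A ball centre fully home in cone, groove or on the pad is 42.3 mm above the bed's underside, 3.7 mm lower than on the bar tops.
- flat_mid (a point): Where the flat pad's middle would be at zero carrier shift: bed (40, 0, 34.3) mm, on its top face. A round steel pad 36 mm across, its top 34.3 mm over the bench. At zero shift the carrier plate spans bed x -76 to 60 mm, y -67 to 67 mm.
- pan: Bystander: a shallow round dark steel pan 130 mm across, origin under its centre.
- tin: Bystander: a closed tin can 70 mm across, 70 mm high, origin under its centre.
- block: Bystander: a steel block 50 x 50 x 45 mm, origin under its centre.
- strap: Bystander: a bent steel strap 170 mm long (its x), 24 mm wide, 24 mm high, lying flat, origin under its centre.
Things that resemble listed ones, but are neither listed nor needed, are in the scene too. Of the things that look like the top, take the one that is farthest to the robot's right at the start.

How it is judged (in metres and radians):
On the way, in this order (a step that is already met when the one before it is completed fails the run):
1. the top is lifted clear of the bench (height (world z) of each of foot_cone, foot_flat, foot_groove above 0.06 m), for 0.2 s.
2. all three feet are home in their seats and the grip is held pressed at least 4 mm down (z of foot_cone in the frame of bed between 0.0395 and 0.0437 m and z of foot_groove in the frame of bed between 0.0395 and 0.0437 m and z of foot_flat in the frame of bed between 0.0395 and 0.0437 m and y of foot_cone in the frame of bed between 0.037 and 0.053 m and y of foot_groove in the frame of bed between -0.053 and -0.037 m and x of foot_cone in the frame of bed between -0.054 and 0.014 m and value of joint grip above 0.004 m), for 0.2 s.
At the end, for the whole second after the job is handed in: The top rests on the base, released, still, level within 0.025 rad, grip up within 2 mm; all three ball centres 39.5 to 43.7 mm above the bed's underside (home is 42.3); cone and groove feet within 8 mm of y = +45 and -45 mm, cone foot between x = -54 and +14 mm, in the bed's frame (z of foot_cone in the frame of bed between 0.0395 and 0.0437 m and z of foot_groove in the frame of bed between 0.0395 and 0.0437 m and z of foot_flat in the frame of bed between 0.0395 and 0.0437 m and y of foot_cone in the frame of bed between 0.037 and 0.053 m and y of foot_groove in the frame of bed between -0.053 and -0.037 m and x of foot_cone in the frame of bed between -0.054 and 0.014 m and linear speed of top below 0.01 m/s and value of joint grip below 0.002 m and angle between top's own z axis and vertical below 0.025 rad and contact force between top and bed above 2 N); the robot touches nothing.
It fails at once if the top is pressed or knocked against the base with more than 25 N (contact force between top and bed above 25 N).
It fails at once if the robot itself touches the base with more than 10 N (contact force between any of the arm, the fingers and bed above 10 N).
It fails at once if the top is tipped over by more than 0.5 rad (angle between top's own z axis and vertical above 0.5 rad).
It fails at once if a bystander is moved more than 20 mm (distance of any of pan, tin, block, strap from where it was at the start of the episode above 0.02 m).
It also fails if it takes over 72 s, if anything falls off the work surface, if the arm or the gripper's body presses on something with over 40 N, if the wrist force passes 120 N, or if a joint passes its speed limit or range.

## Working session

There is one attempt and no reset: what is moved stays moved. The work goes in short steps, Python scripts to look and compute and a tool call to move; the robot and the scene stay as the last step left them, time stands still between calls to the robot, and variables do not carry over. Pictures are saved under pics/ and viewed, at most 10 in all, crops included, and the job is handed in when it is done.

Besides the shell and the picture viewer there is one more tool, called after "Emit:" as name(argument=value, ...), one argument or row to a line, values as JSON. play_rows: Moves the arm, as the interface text tells. Its arguments: {"type":"object","properties":{"steps":{"type":"array","items":{"type":"array","items":{"type":"array","items":{"type":"number"}}}},"force":{"type":"number"}},"required":["steps"]}

```bash
ls; mkdir -p pics; python3 - <<'E'
from cell import *
import cv2,numpy as np
o=get_obs();print({k:np.round(v,3).tolist() for k,v in o.items()})
ims=[]
for c in("scene","side"):
    r=read_camera(c);cv2.imwrite(f"pics/{c}0.png",r["frame"][:,:,::-1])
    print(c,r["intrinsics"].round(1).tolist(),r["k1"],r["view"].round(3).tolist())
    for n in("top","bed","grip_mid","pan","tin","block","strap"):
        for d in silhouettes(c,n):
            ys,xs=np.nonzero(d["pixels"]);print(n,round(d["p"],2),d["extent"],len(xs))
E
```

```text
pics
{'time_s': 0.0, 'qpos': [0.808, 18.438, -4.019, 83.175, 1.296, 78.539, -3.263], 'joint_velocities': [0.118, -0.036, 0.027, 0.018, 0.014, -0.023, -0.014], 'effort': [-0.0, -49.128, -0.404, -31.253, -0.064, 0.044, 0.0], 'tool_pos': [0.649, -0.0, 0.221], 'tool_rot': [-179.893, 0.005, 90.002], 'force': [-0.158, -0.294, 0.132], 'wrist_torque': [-0.037, -0.023, 0.005], 'grasp_force': 0.0, 'grip_width': 0.087}
scene [[520.2, 0.0, 328.3], [0.0, 520.2, 201.9], [0.0, 0.0, 1.0]] -0.026153426994642324 [[-0.094, 0.996, -0.003, 0.071], [-0.816, -0.075, 0.574, 0.415], [0.571, 0.056, 0.819, -1.901], [0.0, 0.0, 0.0, 1.0]]
top 0.77 [320.3, 198.1, 364.5, 240.6] 1002
top 0.72 [255.8, 171.4, 307.5, 211.6] 1245
top 0.64 [344.5, 144.6, 373.1, 185.5] 542
bed 0.85 [379.4, 180.9, 430.4, 242.9] 2930
grip_mid 0.47 [270.5, 170.8, 293.1, 184.8] 217
grip_mid 0.47 [404.7, 130.7, 425.3, 150.6] 214
grip_mid 0.42 [342.3, 199.2, 350.9, 220.0] 99
pan 0.64 [308.0, 265.2, 353.7, 306.2] 1537
tin 0.97 [174.9, 169.9, 200.9, 199.2] 603
tin 0.42 [272.4, 172.5, 289.8, 185.5] 211
block 0.76 [480.1, 202.6, 498.2, 219.7] 407

[... 334 characters left out ...]
14
top 0.86 [348.4, 199.8, 397.8, 233.1] 774
top 0.77 [290.8, 195.7, 332.5, 225.3] 681
top 0.7 [326.7, 170.2, 357.5, 199.9] 530
bed 0.89 [277.0, 229.5, 352.9, 269.9] 2285
bed 0.57 [325.3, 169.5, 359.5, 197.5] 488
grip_mid 0.7 [279.6, 234.1, 349.6, 269.7] 2220
grip_mid 0.66 [308.0, 196.8, 323.3, 208.9] 167
grip_mid 0.56 [364.6, 197.9, 378.7, 215.2] 160
grip_mid 0.42 [387.0, 236.5, 398.1, 255.5] 155
pan 0.92 [233.0, 196.2, 268.9, 219.4] 583
pan 0.59 [280.5, 229.4, 350.3, 271.4] 2177
tin 0.78 [342.4, 146.1, 355.5, 162.7] 293
tin 0.61 [325.2, 171.0, 356.5, 196.1] 515
tin 0.47 [281.1, 230.9, 349.8, 270.8] 2168
block 0.82 [294.2, 286.6, 318.7, 314.7] 468
strap 0.53 [279.4, 166.4, 310.7, 176.9] 179
```

```bash
python3 - <<'E'
import cv2,numpy as np
a=cv2.imread("pics/scene0.png")[120:320,150:550];b=cv2.imread("pics/side0.png")[130:330,200:600]
cv2.imwrite("pics/v1.png",cv2.resize(np.vstack([a,b])[:, :],None,fx=1.5,fy=1.5,interpolation=2))
E
```

```text
(no output)
```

View pics/v1.png

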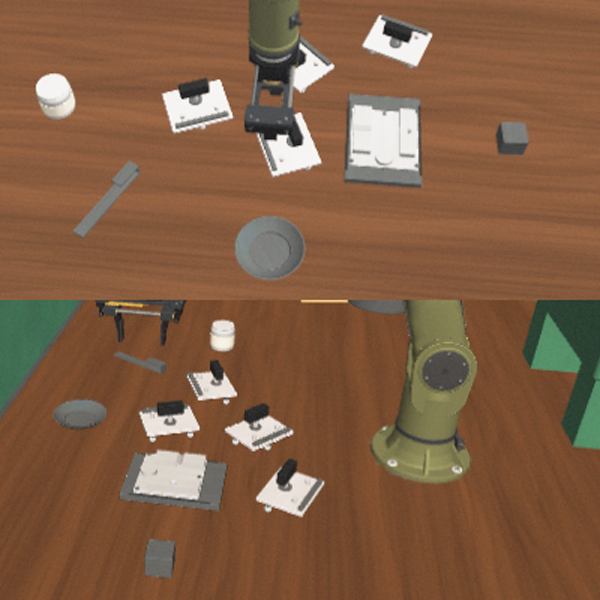

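```bash
cat > h.py <<'E'
import numpy as np,cv2
from cell import *
from scipy.optimize import least_squares
def proj(r,P):
    P=np.atleast_2d(P);c=P@r["view"][:3,:3].T+r["view"][:3,3]
    s=np.c_[c[:,0],-c[:,1]]/(-c[:,2:]);s=s*(1+r["k1"]*(s**2).sum(1,keepdims=True))
    K=r["intrinsics"];return s*[K[0,0],K[1,1]]+K[:2,2]
def tri(obs,x0=(.6,0,.05)):   # obs: [(cam,(u,v))]
    f=lambda p:np.concatenate([proj(r,p)[0]-uv for r,uv in obs])
    s=least_squares(f,x0);return s.x,np.abs(s.fun).max()
def onplane(r,uv,z):
    f=lambda p:proj(r,[p[0],p[1],z])[0]-uv
    return least_squares(f,(.6,0)).x
E
python3 - <<'E'
from h import *
S=read_camera("scene");D=read_camera("side")
for n,a,b in [("grip",(281.5,178),(344,177))]:
    print(n,tri([(S,a),(D,b)]))
for n,a in [("t2 mid",(281,190)),("t3",(343,220)),("t4",(358,163)),("t5",(415,148))]: print(n,onplane(S,a,.035))
print("bed",onplane(S,(405,213),.016))
a=S["frame"][160:220,245:315,::-1];b=D["frame"][165:205,320:366,::-1]
c=S["frame"][170:250,370:440,::-1]
f=lambda i,k:cv2.resize(i,(k,400),interpolation=2)
cv2.imwrite("pics/v2.png",np.hstack([f(a,400),f(c,400)]))
E
```

```text
grip (array([ 0.49019962, -0.1665195 ,  0.07481494]), np.float64(0.5011373948235587))
t2 mid [ 0.50434846 -0.16957347]
t3 [0.59606437 0.02813873]
t4 [0.37623859 0.05880726]
t5 [0.29635569 0.23951409]
bed [0.54144697 0.21166105]
```

View pics/v2.png

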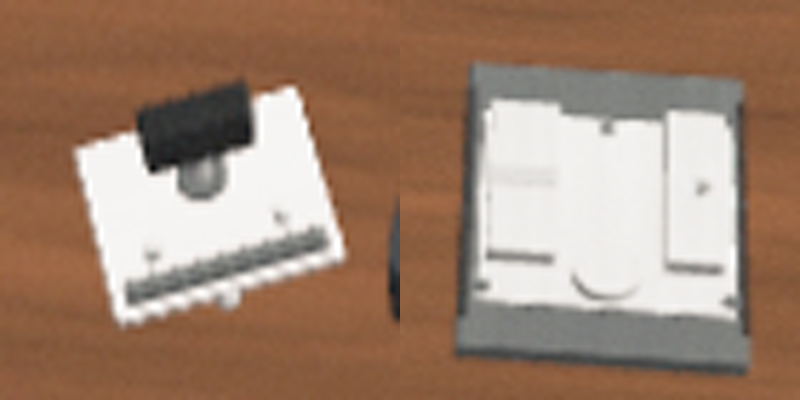

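```bash
python3 - <<'E'
from h import *
W=read_camera("wrist");V=W["view"];C=-V[:3,:3].T@V[:3,3];print(C,V.round(3).tolist(),W["intrinsics"][0],W["k1"])
S=read_camera("scene")
q=lambda u,v,z:onplane(S,(u,v),z).round(4).tolist()
print("cone",q(423,207.4,.038),"groove",q(391,205.4,.038))
print("bed corners",[q(*p,.016) for p in[(382.8,183),(430,186),(380.1,240),(430.4,244)]])
E
```

```text
[0.64930156 0.07024359 0.384006  ] [[1.0, -0.001, 0.001, -0.65], [0.001, 0.967, -0.256, 0.03], [-0.001, 0.256, 0.967, -0.389], [0.0, 0.0, 0.0, 1.0]] [337.53796288   0.         313.1168432 ] -0.008988681654738699
cone [0.5313, 0.2626] groove [0.5329, 0.1672]
bed corners [[0.4342, 0.1411], [0.4324, 0.2886], [0.6429, 0.1405], [0.643, 0.2861]]
```

Emit:
play_rows(
  steps=[
    [[0.044, -0.022, 0, 0, 0, 0, 0.06], [0.044, -0.022, 0, 0, 0, 0, 0.06], [0.044, -0.022, 0, 0, 0, 0, 0.06], [0.044, -0.022, 0, 0, 0, 0, 0.06], [0.044, -0.022, 0, 0, 0, 0, 0.06], [0, 0, 0, 0, 0, 0, 0.06], [0, 0, 0, 0, 0, 0, 0.06], [0, 0, 0, 0, 0, 0, 0.06]],
  ],
)

```text
time_s: 1.8
tool_pos: [0.5407, 0.2185, 0.2226]
tool_rot: [180.0, 0.1, 89.9]
force: [-0.6, -0.4, -0.0]
grip_width: 0.0599
grasp_force: 0.0
```

```bash
python3 - <<'E'
from h import *
import pickle
W=read_camera("wrist");pickle.dump(W,open("w1.pkl","wb"))
print(get_obs()["tool_pos"])
cv2.imwrite("pics/v3.png",W["frame"][:,:,::-1])
E
```

```text
[0.5409174  0.21807973 0.22250151]
```

View pics/v3.png

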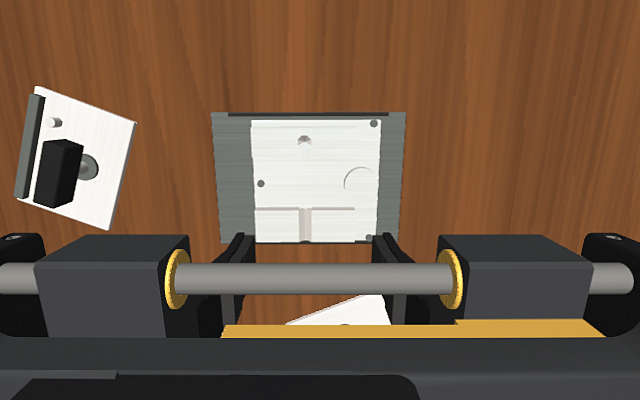

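```bash
python3 - <<'E'
from h import *
import pickle
W=pickle.load(open("w1.pkl","rb"))
c=W["frame"][105:250,205:410,::-1]
g=cv2.resize(c,None,fx=3.9,fy=3.9,interpolation=2);g=np.clip((g.astype(float)-120)*1.7+0,0,255)
g=np.where(g<1,0,g)
cv2.imwrite("pics/v4.png",g)
q=lambda u,v,z:onplane(W,(u,v),z).round(4).tolist()
print("cone",q(304.5,141,.036),"groove",q(306,224,.036),"pad c",q(360,183,.0343))
print("carrier l,r",q(252,180,.024),q(380.5,180,.024),"bed l,r",q(216,180,.016),q(405,180,.016),q(211.5,115,.016),q(405,115,.016),q(219,242,.016))
E
```

```text
cone [0.5316, 0.2604] groove [0.5324, 0.1713] pad c [0.5898, 0.2162]
carrier l,r [0.474, 0.2178] [0.6135, 0.2173] bed l,r [0.4326, 0.2163] [0.6423, 0.2157] [0.4331, 0.2862] [0.6377, 0.2856] [0.4304, 0.1428][ WARN:0@0.243] global loadsave.cpp:1063 imwrite_ Unsupported depth image for selected encoder is fallbacked to CV_8U.
```

View pics/v4.png

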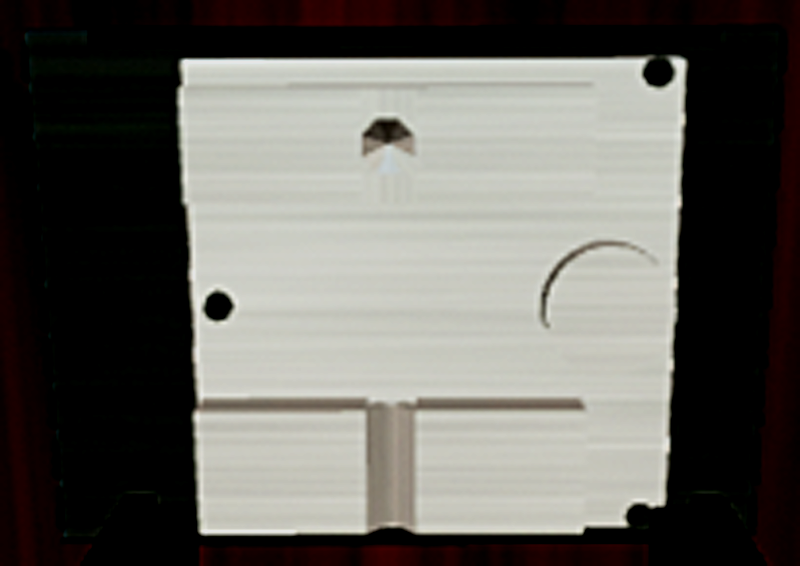

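```bash
python3 - <<'E'
from h import *
import pickle
W=pickle.load(open("w1.pkl","rb"));S=read_camera("scene")
q=lambda u,v,z:onplane(W,(u,v),z)
cr=lambda x,y:(205+x/3.9,105+y/3.9)
print("cone",tri([(W,(304.5,142)),(S,(423,207.4))]),"groove",tri([(W,(305.3,225)),(S,(391,205.4))]))
c=q(304.5,142,.038);g=q(305.3,225,.038);print(c,g)
for a,b,z in [((182,58),(198,533),.024),((686,58),(667,533),.024)]:
    p=q(*cr(*a),z);r=q(*cr(*b),z);d=p-r;print(p,r,np.degrees(np.arctan2(-d[0],d[1])))
p=q(*cr(197,404),.038);r=q(*cr(583,404),.038);d=r-p;print("bar edge",p,r,np.degrees(np.arctan2(d[1],d[0])))
E
```

```text
cone (array([0.53182925, 0.25996083, 0.04011626]), np.float64(0.7742311105594126)) groove (array([0.5314694 , 0.16920742, 0.03383419]), np.float64(0.5458091734601567))
[0.53168181 0.25951386] [0.53171631 0.17088741]
[0.47676075 0.28119485] [0.47476225 0.14626446] -0.848569027789595
[0.61081671 0.28081876] [0.61182701 0.14580991] 0.4287477473490013
bar edge [0.47879053 0.18949822] [0.58433608 0.18916501] -0.18088542209853486
```

Emit:
play_rows(
  steps=[
    [[-0.048, -0.006, 0, 0, 0, 0, 0.06], [-0.048, -0.006, 0, 0, 0, 0, 0.06], [-0.048, -0.006, 0, 0, 0, 0, 0.06], [-0.048, -0.006, 0, 0, 0, -0.05, 0.06], [-0.048, -0.006, 0, 0, 0, -0.05, 0.06], [-0.048, -0.006, 0, 0, 0, -0.05, 0.06], [-0.048, -0.006, 0, 0, 0, -0.05, 0.06], [-0.048, -0.006, 0, 0, 0, -0.05, 0.06], [0, 0, 0, 0, 0, 0, 0.06], [0, 0, 0, 0, 0, 0, 0.06], [0, 0, 0, 0, 0, 0, 0.06]],
  ],
)

```text
time_s: 3.0
tool_pos: [0.5162, -0.1645, 0.2224]
tool_rot: [180.0, -0.0, 104.3]
force: [-0.3, 0.9, -0.4]
grip_width: 0.0596
grasp_force: 0.0
```

```bash
python3 - <<'E'
from h import *
import pickle
W=read_camera("wrist");pickle.dump(W,open("w2.pkl","wb"))
print(get_obs()["tool_pos"],get_obs()["tool_rot"])
for n in("top","grip_mid"):
  for d in silhouettes("wrist",n): print(n,round(d["p"],2),d["extent"])
cv2.imwrite("pics/v5.png",W["frame"][:,:,::-1])
E
```

```text
[ 0.51628905 -0.16395712  0.22247884] [ 1.79995079e+02 -3.79640592e-02  1.04404580e+02]
top 0.9 [169.2, 0.7, 226.7, 30.8]
top 0.85 [243.4, 113.4, 358.2, 239.4]
top 0.84 [362.1, 0.7, 501.2, 73.7]
grip_mid 0.6 [270.1, 155.8, 303.7, 226.8]
```

View pics/v5.png

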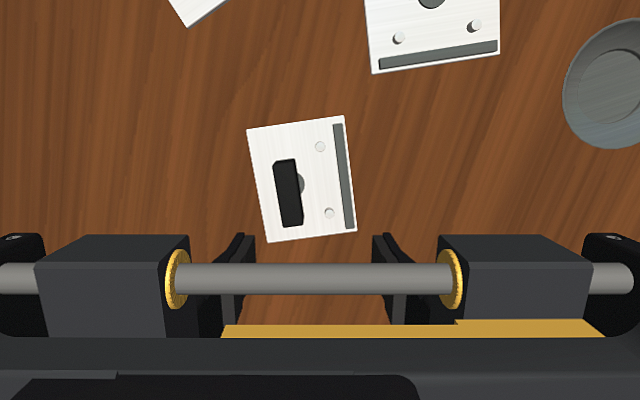

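```bash
python3 - <<'E'
from h import *
import pickle
W=pickle.load(open("w2.pkl","rb"));S=read_camera("scene")
T=np.array([(-42,62,38),(58,62,38),(58,-62,38),(-42,-62,38)])/1e3
px=np.array([(247,129),(343,115),(357,231),(268,242)])
def world(p,P):
    c,s=np.cos(p[2]),np.sin(p[2]);return P@np.array([[c,-s,0],[s,c,0],[0,0,1]]).T+[p[0],p[1],p[3]]
f=lambda p:(proj(W,world(p,T))-px).ravel()
s=least_squares(f,(.5,-.17,.3,0));print("free z",s.x,np.degrees(s.x[2]),np.abs(s.fun).max())
s=least_squares(lambda p:f([*p,0]),(.5,-.17,.3));p=[*s.x,0];print("z0",s.x,np.degrees(s.x[2]),np.abs(s.fun).max())
G=np.array([[sx*10-5,sy*30,90] for sx in(-1,1) for sy in(-1,1)]+[[sx*10-5,sy*30,62] for sx in(-1,1) for sy in(-1,1)])/1e3
g=proj(W,world(p,G));print("grip box",g.min(0),g.max(0))
print("grip world",world(p,np.array([[-.005,0,.076]])))
print("tri", tri([(W,proj(W,world(p,np.array([[-.005,0,.076]])))[0]),(S,(281.5,178))]))
E
```

```text
free z [ 0.49905709 -0.17078741  0.38920703 -0.00584384] 22.299919957997712 0.8464708875180804
z0 [ 0.49897586 -0.16980749  0.38916792] 22.29767920754189 1.559604490834431
grip box [271.33964828 156.77967924] [304.70956665 228.32854606]
grip world [[ 0.49434973 -0.17170458  0.076     ]]
tri (array([ 0.49447308, -0.16937404,  0.08407175]), np.float64(1.2165294025265894))
```

Emit:
play_rows(
  steps=[
    [[0, 0, 0, 0, 0, -0.07, 0.05], [0, 0, 0, 0, 0, -0.07, 0.05], [0.0014, -0.0232, 0.03, 0, 0, 0, 0.05], [0, 0, 0.03, 0, 0, 0, 0.05], [0, 0, 0.03, 0, 0, 0, 0.05], [0, 0, 0.03, 0, 0, 0, 0.05], [0, 0, 0.02, 0, 0, 0, 0.05], [0, 0, 0.015, 0, 0, 0, 0.05], [0, 0, 0.008, 0, 0, 0, 0.05], [0, 0, 0, 0, 0, 0, 0.05], [0, 0, 0, 0, 0, 0, 0.05]],
  ],
  force=25,
)

```text
time_s: 4.3
tool_pos: [0.4948, -0.1726, 0.0603]
tool_rot: [179.9, 0.0, 112.4]
force: [-0.2, 0.7, 0.6]
grip_width: 0.0502
grasp_force: 0.0
```

```bash
python3 - <<'E'
from h import *
W=read_camera("wrist")
cv2.imwrite("pics/v6.png",W["frame"][100:400,120:520,::-1])
E
```

```text
(no output)
```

View pics/v6.png

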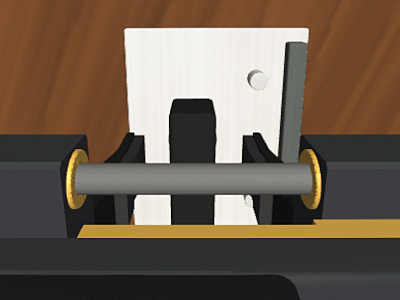

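The picture shows the black bar (170–215, 100–220) square between the two fingers (~130 and ~260), so I close.

Emit:
play_rows(
  steps=[
    [[0, 0, 0, 0, 0, 0, 0.01], [0, 0, 0, 0, 0, 0, 0.01], [0, 0, 0, 0, 0, 0, 0.01], [0, 0, 0, 0, 0, 0, 0.01], [0, 0, 0, 0, 0, 0, 0.01], [0, 0, 0, 0, 0, 0, 0.01]],
  ],
  force=35,
)

```text
time_s: 4.95
tool_pos: [0.4942, -0.1728, 0.0597]
tool_rot: [180.0, 0.0, 112.3]
force: [-1.0, 0.2, 0.4]
grip_width: 0.0198
grasp_force: 35.0
```

Emit:
play_rows(
  steps=[
    [[0, 0, -0.005, 0, 0, 0, 0.01], [0, 0, -0.01, 0, 0, 0, 0.01], [0, 0, -0.02, 0, 0, 0, 0.01], [0, 0, -0.025, 0, 0, 0, 0.01], [0, 0, -0.025, 0, 0, 0, 0.01], [0, 0, -0.02, 0, 0, 0, 0.01], [0, 0, -0.01, 0, 0, 0, 0.01], [0, 0, 0, 0, 0, 0, 0.01], [0, 0, 0, 0, 0, 0, 0.01], [0, 0, 0, 0, 0, 0, 0.01], [0, 0, 0, 0, 0, 0, 0.01]],
  ],
)

```text
time_s: 6.05
tool_pos: [0.4934, -0.1725, 0.1732]
tool_rot: [-179.9, -0.1, 112.3]
force: [-0.1, 0.3, -5.4]
grip_width: 0.0195
grasp_force: 35.0
```

```bash
python3 - <<'E'
from h import *
for i in range(2):
    o=get_obs();print(o["tool_pos"],o["force"].round(2) if hasattr(o["force"],"round") else o["force"],o["wrist_torque"],o["grip_width"])
    W=read_camera("wrist")
cv2.imwrite("pics/v7.png",W["frame"][100:400,120:520,::-1])
E
```

```text
[ 0.49335188 -0.17251134  0.17321841] [-0.15  0.3  -5.44] [-0.00139403  0.07366195 -0.0036039 ] 0.019523737152611277
[ 0.49354747 -0.17258574  0.17348749] [ 0.62  0.23 -4.41] [-0.02798581  0.0262337  -0.0052745 ] 0.019866743728216125
```

View pics/v7.png

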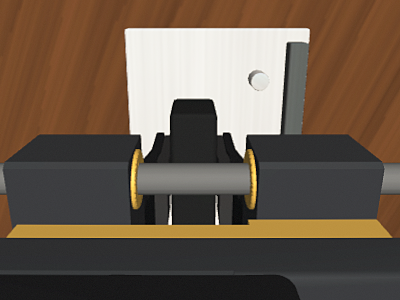

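```bash
python3 - <<'E'
from h import *
W=read_camera("wrist");o=get_obs();t=np.array(o["tool_pos"]);yw=np.radians(o["tool_rot"][2])
g=cv2.cvtColor(W["frame"],cv2.COLOR_RGB2GRAY).astype(int)
print(g[118:140,300], [ (c,g[160,c]) for c in range(238,252)], [(c,g[135,c]) for c in range(422,436)])
px=np.array([(245,128),(429.5,128)])
T=np.array([(-42,62,38),(58,62,38)])/1e3
def world(p,P):
    c,s=np.cos(p[2]),np.sin(p[2]);return P@np.array([[c,-s,0],[s,c,0],[0,0,1]]).T+[p[0],p[1],t[2]-.0598]
s=least_squares(lambda p:(proj(W,world(p,T))-px).ravel(),(.49,-.17,.39));p=s.x
print(p,np.degrees(p[2]),o["tool_rot"],np.abs(s.fun).max())
G=world(p,np.array([[-.005,0,.076]]))[0]-t
print("grip-TCP in tool x,y:",G[0]*np.cos(yw)+G[1]*np.sin(yw),G[0]*np.sin(yw)-G[1]*np.cos(yw))
E
```

```text
[ 86  84  84  86  84  83  83  82  77  82 208 247 244 240 240 240 240 240
 240 240 240 240] [(238, np.int64(87)), (239, np.int64(88)), (240, np.int64(88)), (241, np.int64(86)), (242, np.int64(86)), (243, np.int64(84)), (244, np.int64(79)), (245, np.int64(84)), (246, np.int64(161)), (247, np.int64(241)), (248, np.int64(246)), (249, np.int64(243)), (250, np.int64(241)), (251, np.int64(241))] [(422, np.int64(238)), (423, np.int64(237)), (424, np.int64(236)), (425, np.int64(235)), (426, np.int64(237)), (427, np.int64(239)), (428, np.int64(243)), (429, np.int64(175)), (430, np.int64(55)), (431, np.int64(75)), (432, np.int64(79)), (433, np.int64(78)), (434, np.int64(78)), (435, np.int64(76))]
[ 0.4975432  -0.17063143  0.38890124] 22.282399883167482 [-1.79951656e+02 -3.12318028e-02  1.12345957e+02] 1.9338514512147071
grip-TCP in tool x,y: 0.0005005006899441728 -0.0008124406830199653
```

Emit:
play_rows(
  steps=[
    [[0, 0, -0.005, 0, 0, 0.09, 0.01], [0, 0, -0.005, 0, 0, 0.1, 0.01], [0, 0, -0.005, 0, 0, 0.1, 0.01], [0, 0, -0.005, 0, 0, 0.1, 0.01], [0.02, 0.003, 0, 0, 0, 0, 0.01], [0.03, 0.005, 0, 0, 0, 0, 0.01], [0.04, 0.006, 0, 0, 0, 0, 0.01], [0.045, 0.006, 0, 0, 0, 0, 0.01], [0.045, 0.006, 0, 0, 0, 0, 0.01], [0.045, 0.006, 0, 0, 0, 0, 0.01], [0.045, 0.006, 0, 0, 0, 0, 0.01], [0.04, 0.005, 0, 0, 0, 0, 0.01]],
  ],
)

```text
time_s: 7.4
tool_pos: [0.537, 0.14, 0.1945]
tool_rot: [180.0, -0.0, 90.1]
force: [1.4, 0.0, -4.7]
grip_width: 0.0198
grasp_force: 35.0
```

Emit:
play_rows(
  steps=[
    [[0.035, 0.005, 0, 0, 0, 0, 0.01], [0.025, 0.003, 0, 0, 0, 0, 0.01], [0.015, 0.002, 0, 0, 0, 0, 0.01], [0, 0, 0, 0, 0, 0, 0.01], [0, 0, 0, 0, 0, 0, 0.01], [0, 0, 0, 0, 0, 0, 0.01]],
  ],
)

```text
time_s: 8.0
tool_pos: [0.5475, 0.2098, 0.1944]
tool_rot: [-180.0, 0.1, 89.8]
force: [-0.1, -0.1, -4.8]
grip_width: 0.0197
grasp_force: 35.0
```

Emit:
play_rows(
  steps=[
    [[0.0045, -0.001, 0.01, 0, 0, 0, 0.01], [0, 0, 0.02, 0, 0, 0, 0.01], [0, 0, 0.02, 0, 0, 0, 0.01], [0, 0, 0.015, 0, 0, 0, 0.01], [0, 0, 0.01, 0, 0, 0, 0.01], [0, 0, 0.006, 0, 0, 0, 0.01], [0, 0, 0.003, 0, 0, 0, 0.01], [0, 0, 0, 0, 0, 0, 0.01], [0, 0, 0, 0, 0, 0, 0.01], [0, 0, 0, 0, 0, 0, 0.01]],
  ],
)

```text
time_s: 9.0
tool_pos: [0.5467, 0.217, 0.1114]
tool_rot: [179.9, -0.0, 90.0]
force: [-0.5, 0.3, -5.3]
grip_width: 0.0198
grasp_force: 35.0
```

```bash
python3 - <<'E'
from h import *
S=read_camera("scene");D=read_camera("side")
a=S["frame"][150:250,360:460,::-1];b=D["frame"][200:300,255:375,::-1]
cv2.imwrite("pics/v8.png",np.hstack([cv2.resize(a,(360,360),interpolation=2),cv2.resize(b,(432,360),interpolation=2)]))
o=get_obs();print(o["tool_pos"],o["force"],o["wrist_torque"])
E
```

```text
[0.54651515 0.21688787 0.11114259] [-0.54908196  0.19299268 -6.23230644] [ 0.02186651  0.13067832 -0.05355506]
```

View pics/v8.png

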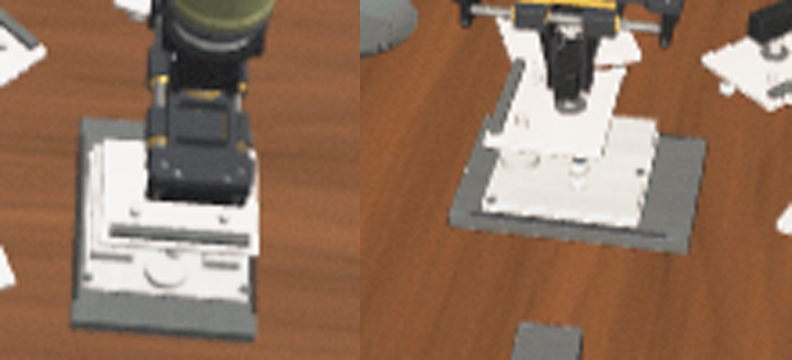

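Emit:
play_rows(
  steps=[
    [[-0.0025, 0, 0.002, 0, 0, 0, 0.01], [0, 0, 0.002, 0, 0, 0, 0.01], [0, 0, 0.002, 0, 0, 0, 0.01], [0, 0, 0.002, 0, 0, 0, 0.01], [0, 0, 0.002, 0, 0, 0, 0.01], [0, 0, 0.001, 0, 0, 0, 0.01], [0, 0, 0, 0, 0, 0, 0.01], [0, 0, 0, 0, 0, 0, 0.01]],
  ],
)

```text
time_s: 9.9
tool_pos: [0.5462, 0.2143, 0.0996]
tool_rot: [180.0, -0.0, 90.0]
force: [0.4, 0.6, -6.0]
grip_width: 0.0197
grasp_force: 35.0
```

Emit:
play_rows(
  steps=[
    [[0, 0, 0.001, 0, 0, 0, 0.01], [0, 0, 0.001, 0, 0, 0, 0.01], [0, 0, 0, 0, 0, 0, 0.01], [0, 0, 0, 0, 0, 0, 0.01]],
  ],
)

```text
time_s: 10.3
tool_pos: [0.5461, 0.2142, 0.0975]
tool_rot: [180.0, 0.0, 90.0]
force: [-1.1, 0.0, -5.8]
grip_width: 0.0197
grasp_force: 35.0
```

Emit:
play_rows(
  steps=[
    [[0, 0, 0.0005, 0, 0, 0, 0.01], [0, 0, 0.0005, 0, 0, 0, 0.01], [0, 0, 0, 0, 0, 0, 0.01], [0, 0, 0, 0, 0, 0, 0.01]],
  ],
)

```text
time_s: 10.7
tool_pos: [0.5462, 0.2142, 0.0966]
tool_rot: [180.0, 0.0, 90.0]
force: [-0.4, -0.5, -6.7]
grip_width: 0.0195
grasp_force: 35.0
```

Emit:
play_rows(
  steps=[
    [[0, 0, 0.0005, 0, 0, 0, 0.01], [0, 0, 0.0005, 0, 0, 0, 0.01], [0, 0, 0, 0, 0, 0, 0.01], [0, 0, 0, 0, 0, 0, 0.01]],
  ],
)

```text
time_s: 11.1
tool_pos: [0.5461, 0.2143, 0.0955]
tool_rot: [180.0, 0.0, 90.0]
force: [0.4, 0.1, -5.0]
grip_width: 0.0197
grasp_force: 35.0
```

Emit:
play_rows(
  steps=[
    [[0, 0, 0.0005, 0, 0, 0, 0.01], [0, 0, 0.0005, 0, 0, 0, 0.01], [0, 0, 0, 0, 0, 0, 0.01], [0, 0, 0, 0, 0, 0, 0.01]],
  ],
)

```text
time_s: 11.5
tool_pos: [0.5463, 0.2143, 0.0947]
tool_rot: [180.0, -0.0, 90.0]
force: [1.5, -0.1, -5.5]
grip_width: 0.0196
grasp_force: 35.0
```

```bash
python3 - <<'E'
from h import *
F=[];T=[]
for i in range(4):
    read_camera("wrist");o=get_obs();F.append(o["force"]);T.append(o["wrist_torque"])
print(o["tool_pos"],np.mean(F,0),np.mean(T,0),np.std(F,0))
E
```

```text
[0.54632486 0.21425013 0.09463798] [ 0.85972686  0.15036786 -5.55063174] [ 0.01099472 -0.09526751  0.00602515] [0.22758381 0.42158353 0.29992057]
```

Emit:
play_rows(
  steps=[
    [[0, 0.0005, 0.0005, 0, 0, 0, 0.01], [0, 0, 0.0005, 0, 0, 0, 0.01], [0, 0, 0, 0, 0, 0, 0.01], [0, 0, 0, 0, 0, 0, 0.01]],
  ],
)

```text
time_s: 12.1
tool_pos: [0.5468, 0.2143, 0.0941]
tool_rot: [180.0, 0.0, 90.0]
force: [-1.1, -0.5, -0.2]
grip_width: 0.0195
grasp_force: 35.0
```

```bash
cat > f.py <<'E'
from h import *
F=[];T=[]
for i in range(4):
    read_camera("wrist");o=get_obs();F.append(o["force"]);T.append(o["wrist_torque"])
print(o["tool_pos"],np.mean(F,0).round(2),np.mean(T,0).round(3),o["grip_width"])
E
python3 f.py
```

```text
[0.54686937 0.21424144 0.0940519 ] [-0.98 -1.23  0.4 ] [-0.213  0.337  0.001] 0.01974165067274564
```

Emit:
play_rows(
  steps=[
    [[-0.0005, -0.0003, 0.0005, 0, 0, 0, 0.01], [0, 0, 0, 0, 0, 0, 0.01], [0, 0, 0, 0, 0, 0, 0.01]],
  ],
)

```text
time_s: 12.6
tool_pos: [0.5468, 0.2142, 0.0936]
tool_rot: [179.9, -0.0, 90.0]
force: [-0.4, 0.4, 3.7]
grip_width: 0.0196
grasp_force: 35.0
```

```bash
python3 f.py
```

```text
[0.54675359 0.21414142 0.09342352] [-0.36  0.35  2.98] [0.059 0.154 0.021] 0.020018118583040995
```

Emit:
play_rows(
  steps=[
    [[0, 0, 0.001, 0, 0, 0, 0.01], [0, 0, 0.001, 0, 0, 0, 0.01], [0, 0, 0.001, 0, 0, 0, 0.01], [0, 0, 0, 0, 0, 0, 0.01]],
  ],
)

```text
time_s: 13.2
tool_pos: [0.5468, 0.2141, 0.0904]
tool_rot: [179.9, -0.0, 90.0]
force: [0.4, 0.8, 6.0]
grip_width: 0.02
grasp_force: 35.0
```

```bash
python3 f.py
```

```text
[0.54679389 0.21412917 0.0905374 ] [-0.37  0.34  5.35] [ 0.142  0.19  -0.006] 0.01976749486516103
```

Emit:
play_rows(
  steps=[
    [[0, 0, 0.001, 0, 0, 0, 0.01], [0, 0, 0.001, 0, 0, 0, 0.01], [0, 0, 0.001, 0, 0, 0, 0.01], [0, 0, 0.0005, 0, 0, 0, 0.01], [0, 0, 0, 0, 0, 0, 0.01], [0, 0, 0, 0, 0, 0, 0.01], [0, 0, 0, 0, 0, 0, 0.01], [0, 0, 0, 0, 0, 0, 0.01], [0, 0, 0, 0, 0, 0, 0.01]],
  ],
)

```text
time_s: 14.3
tool_pos: [0.5468, 0.2141, 0.0875]
tool_rot: [179.9, -0.0, 90.0]
force: [-1.2, 0.2, 8.1]
grip_width: 0.0196
grasp_force: 35.0
```

```bash
python3 f.py; python3 - <<'E'
from h import *
S=read_camera("scene");D=read_camera("side")
a=S["frame"][150:250,360:460,::-1];b=D["frame"][200:300,255:375,::-1]
cv2.imwrite("pics/v9.png",np.hstack([cv2.resize(a,(360,360),interpolation=2),cv2.resize(b,(432,360),interpolation=2)]))
E
```

```text
[0.5468303  0.21411475 0.08749962] [-1.31 -0.08  7.98] [0.025 0.357 0.006] 0.019882249581288203
```

View pics/v9.png

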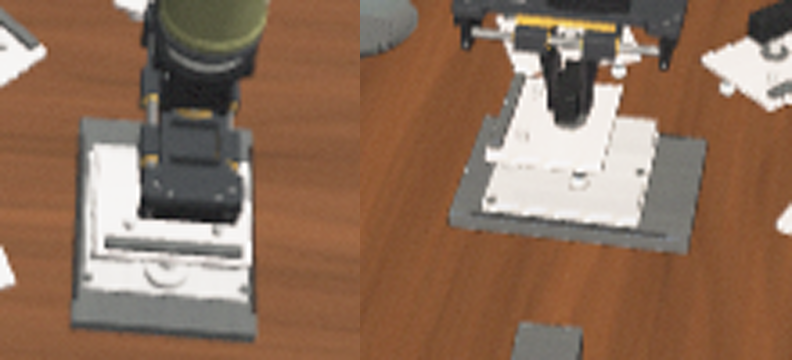

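```bash
python3 - <<'E'
from h import *
S=read_camera("scene");D=read_camera("side")
o=np.array([.5518,.2145,.0343])
T=np.array([(58,-62,38),(58,62,38),(-42,62,38),(40,0,8),(-20,45,8)])/1e3+o
P=proj(S,T);Q=proj(D,T)
print(((P-[360,150])*3.6).round(0).tolist(),((Q-[255,200])*3.6).round(0).tolist())
E
```

```text
[[95.0, 253.0], [252.0, 265.0], [250.0, 163.0], [169.0, 260.0], [224.0, 204.0]] [[150.0, 70.0], [120.0, 150.0], [237.0, 163.0], [156.0, 139.0], [214.0, 177.0]]
```

Emit:
play_rows(
  steps=[
    [[0, -0.0002, -0.001, 0, 0, 0, 0.01], [0, 0, -0.001, 0, 0, 0, 0.01], [0, 0, -0.001, 0, 0, 0, 0.01], [0, 0, -0.001, 0, 0, 0, 0.01], [0, 0, -0.001, 0, 0, 0, 0.01], [0, 0, -0.001, 0, 0, 0, 0.01], [0, 0, 0, 0, 0, 0, 0.01], [0, 0, 0, 0, 0, 0, 0.01]],
  ],
)

```text
time_s: 15.5
tool_pos: [0.5466, 0.2141, 0.0927]
tool_rot: [179.9, -0.0, 90.0]
force: [1.9, 1.5, 3.7]
grip_width: 0.0196
grasp_force: 35.0
```

```bash
python3 f.py
```

```text
[0.5466057  0.21405185 0.09275708] [2.16 2.25 3.88] [ 0.4   -0.491 -0.013] 0.01966700843471864
```

Emit:
play_rows(
  steps=[
    [[0.0003, 0.0002, -0.0008, 0, 0, 0, 0.01], [0, 0, 0, 0, 0, 0, 0.01], [0, 0, 0, 0, 0, 0, 0.01]],
  ],
)

```text
time_s: 16.0
tool_pos: [0.5466, 0.214, 0.0934]
tool_rot: [180.0, -0.0, 90.0]
force: [2.9, 0.8, 2.4]
grip_width: 0.0197
grasp_force: 35.0
```

```bash
python3 f.py
```

```text
[0.54657151 0.21401094 0.09343492] [3.31 1.41 2.9 ] [ 0.399 -0.657  0.001] 0.019593056228936753
```

Emit:
play_rows(
  steps=[
    [[0.0003, 0.0005, 0, 0, 0, 0, 0.01], [0, 0, 0, 0, 0, 0, 0.01], [0, 0, 0, 0, 0, 0, 0.01]],
  ],
)

```text
time_s: 16.5
tool_pos: [0.5466, 0.2141, 0.0932]
tool_rot: [-180.0, 0.0, 90.0]
force: [1.4, 0.3, 2.4]
grip_width: 0.0197
grasp_force: 35.0
```

```bash
python3 f.py
```

```text
[0.546658   0.21406607 0.09325207] [1.85 0.28 3.46] [ 0.147 -0.385 -0.006] 0.020133986746210697
```

Good enough; release with a light opening.

Emit:
play_rows(
  steps=[
    [[0, 0.0002, 0, 0, 0, 0, 0.0195], [0, 0, 0, 0, 0, 0, 0.021], [0, 0, 0, 0, 0, 0, 0.024], [0, 0, 0, 0, 0, 0, 0.03], [0, 0, 0, 0, 0, 0, 0.04], [0, 0, 0, 0, 0, 0, 0.05], [0, 0, 0, 0, 0, 0, 0.05], [0, 0, 0, 0, 0, 0, 0.05]],
  ],
  force=5,
)

```text
time_s: 17.5
tool_pos: [0.547, 0.2143, 0.0933]
tool_rot: [-180.0, 0.0, 90.0]
force: [-0.2, 0.3, 0.1]
grip_width: 0.0479
grasp_force: 0.0
```

```bash
python3 f.py
```

```text
[0.54703676 0.2143527  0.09336344] [-0.35  0.25 -0.14] [-0.015  0.036  0.011] 0.0494604797105155
```

Released with zero force; retract upward and look.

Emit:
play_rows(
  steps=[
    [[0, 0, -0.01, 0, 0, 0, 0.05], [0, 0, -0.02, 0, 0, 0, 0.05], [0, 0, -0.03, 0, 0, 0, 0.05], [0, 0, -0.04, 0, 0, 0, 0.05], [0, 0, -0.03, 0, 0, 0, 0.05], [0, 0, -0.02, 0, 0, 0, 0.05], [0, 0, 0, 0, 0, 0, 0.05], [0, 0, 0, 0, 0, 0, 0.05], [0, 0, 0, 0, 0, 0, 0.05]],
  ],
)

```text
time_s: 18.6
tool_pos: [0.5463, 0.214, 0.242]
tool_rot: [-179.9, 0.1, 90.0]
force: [0.6, -0.1, 0.2]
grip_width: 0.0497
grasp_force: 0.0
```

```bash
python3 - <<'E'
from h import *
S=read_camera("wrist");D=read_camera("side")
a=S["frame"][60:260,190:430,::-1];b=D["frame"][200:300,255:375,::-1]
cv2.imwrite("pics/v10.png",np.hstack([cv2.resize(a,(400,333),interpolation=2),cv2.resize(b,(400,333),interpolation=2)]))
o=np.array([.5518,.2150,.0343])
T=np.array([(-42,62,38),(58,62,38),(58,-62,38),(-42,-62,38)])/1e3
for dz in(0,.0037):print(((proj(S,T+o+[0,0,dz])-[190,60]+.5)*400/240).round(1).tolist(),((proj(D,T+o+[0,0,dz])-[255,200]+.5)*400/120+[400,0]).round(0).tolist())
E
```

```text
[[143.7, 100.9], [318.4, 100.8], [308.5, 303.6], [149.5, 303.7]] [[621.0, 153.0], [513.0, 141.0], [540.0, 67.0], [642.0, 78.0]]
[[143.0, 101.1], [319.6, 100.9], [309.5, 305.8], [148.9, 305.9]] [[622.0, 149.0], [513.0, 137.0], [540.0, 64.0], [642.0, 74.0]]
```

View pics/v10.png

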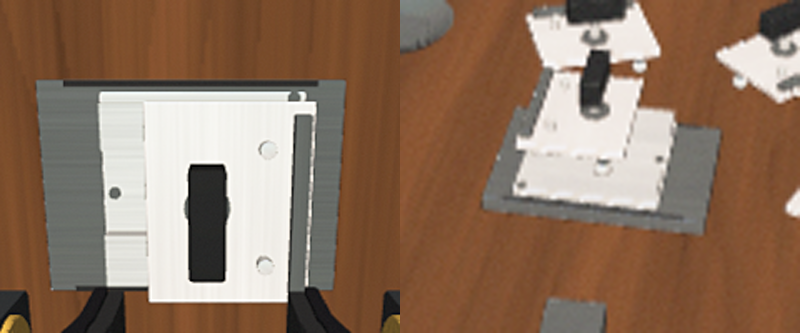

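The last picture shows the top square on its base: plate corners at (145,101), (316,101) and (149,302) in the wrist view. That fits the home height better than the bar-top height. The grip is up and the robot is clear.

```bash
python3 -c "
from cell import *
print(sign_off())"
```

```text
the job is handed in; nothing more can be done
None
```

I set the top on its base, and the contact height and camera check agree with all three feet being home. I pressed the grip about 6 mm, released it, and handed the job in at about 19 s; the hand-in returned no verdict.

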